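Feel out the open bay of a brush-trimming bed with a feeler gauge

ROBOT

A 6-joint arm with a two-finger parallel gripper is mounted at the origin on the work surface. World frame = base frame: x ahead of the robot, y to its left, z up, the work surface at z = 0. Lengths are in m, angles in rad, forces in N, time in s.
With the tool pointing down it reaches from about 0.325 to 0.9 m from the base axis. Payload 6.1 kg.
Tool frame: the origin (TCP) lies midway between the tips of the shut fingers; the grasp point (between the pads) lies 19 mm behind it; z points along the fingers, y is the line along which they close (so a half turn about z gives the same grasp; the last joint's range is limited). The gripper opens to 85 mm and grips with 20 to 120 N. Pads are 22 mm wide; open, the fingers measure 114 mm over their backs; the gripper's body (76 mm by 85 mm) begins 54 mm behind the grasp point. The pads swing forward as they close: fully open they stand 13 mm farther back than shut.
Start: joints at [1.109, 0.22, 1.526, -0, 1.395, -0.126], TCP at [0.206, 0.59, 0.231] pointing down, gripper open.
Joint ranges: [-2.98, 2.98], [-0.91, 2.08], [0.09, 2.57], [-1.24, 4.39], [0.2, 2.65], [-2.68, 2.68]. Speed limits (rad/s): [2.57, 2.57, 3.01, 3.14, 3.14, 3.14].

INTERFACE

Orientations are given as [roll, pitch, yaw] about the fixed x, y, z axes, in that order (R = Rz(yaw) Ry(pitch) Rx(roll)).
In Python, from plant import movep, move_l, set_joints, gripper_to, hold, inverse_kinematics, observe, get_image, get_calibration, Unreachable, job_done gives the robot as it stands. Calls block until the motion is done:
- movep(position, orientation): joint-space move of the TCP to a pose.
- move_l(position, feed=0.15, rotation=None, max_force=None): straight line of the TCP; rotation=None keeps the orientation; feed is the mean speed in m/s. With max_force (N) it stops when the force on the tool has changed by that much, and returns True; else False.
- set_joints(angles): joint-space move.
- gripper_to(opening, f_grip=None): finger opening in m; f_grip is the grip in N (None keeps the last); returns when the fingers have stopped.
- hold(seconds).
- inverse_kinematics(position, orientation): joint angles nearest the present ones, or None.
- observe(): the state.
- get_image(name): name is "scene" or "top" or "wrist"; returns (picture, depth): 384x512x3 uint8, red, green, blue; 384x512 float32, m along the optical axis (not along the pixel's ray), 0 where there is no reading.
- get_calibration(name): a dict with "intrinsics" (3x3 intrinsics, pixels), "world_from_camera" (4x4, takes a point from camera to world coordinates). Camera axes: x right, y down, z forward; pixel columns grow to the right and rows downward; lengths in m; the calibration is good to about 2 mm. A picture is of the moment at which its call begins: read the wrist's pose just before it. get_calibration takes no time and is no camera call; for the wrist camera it gives the pose at the moment of the call.
A pose or a line that the arm cannot do raises Unreachable and nothing moves.
- job_done(): hands the job in; it is judged then, once.
The state is a dict: "time_s": time; "q": joint angles; "joint_velocities": joint speeds; "joint_torque": joint torques, N m; "eef_pos": TCP position; "tcp_rot": TCP orientation; "ft_force": force on the tool from outside, world axes, zero at the start; "torque": the same for the moment, N m; "opening": finger opening in m; "grasp_force": force on a finger pad.
Only numpy, scipy, OpenCV 4.12 (cv2) and the standard library are available. Lean on these libraries where they do the work, as an engineer would, in place of code of your own. Each camera call takes 0.05 s, during which the arm holds its last target. There are 200 camera calls.

TASK

Draw the wooden-handled feeler gauge out of its pigeonhole by its steel blade, lay it flat on the cork mat and let go, then take it again by its handle. Feel with the blade which one of the three bays of the green brush-trimming bed has enough gap - in the other two it jams half-way - and leave the gauge lying there, its blade pushed fully home in that bay and your hand off it. Leave the brushes and other things on the bench where they are.

Things in the scene. Friction and masses are not known exactly. Their poses are not given: they have to be found in the camera images.
- gauge_handle (a point): Feeler gauge (loose, about 0.15 kg): centre of its handle, half-way up. Brown wooden handle 90 mm long, 30 wide, 30 thick, brass band. x axis runs from handle to blade tip, z up when lying. The shoulder, where the blade begins, lies 45 mm along x, the blade tip 145 mm. At the start the handle is inside the rack, its underside 12 mm above the table, out of reach of a grasp.
- gauge_tip (a point): Middle of the end of the gauge's steel blade; same axes as gauge_handle. Blade 100 mm long, 24 wide (y), 5 thick (z), set at the handle's mid-thickness. At the start some 50 to 65 mm of blade sticks out of the pigeonhole.
- rack: Fixed wooden pigeonhole rack, blue roof: 145 mm deep (x), 150 wide (y), 61 high; origin under its centre. The mouths face its +x, mouth plane 72.5 mm along x. Two holes, 57 mm wide, 37 high, floor 12 mm above the table: the gauge's at y +34.5 mm, the other (y -34.5) holds a spare block. The gauge is drawn out along the rack's +x; the handle is clear of the roof after about 135 mm.
- mat: Fixed cork mat, 250 mm (x) by 120 mm (y), 3 mm thick; origin under its centre.
- bed: Fixed green brush-trimming bed, 135 mm deep (x), 198 wide (y); origin under the middle of its front edge, x into the bays. Three like channels: 32 mm wide, 123 long, steel floor 11 mm above the table, flared entry. The first 30 mm is open above (yellow floor); then a bridge covers them, underside 20 mm above the table, top 70 mm, at the rear and on its brass adjusters 100 mm.
- bay_left (a point): Mouth of the left bay (seen from the robot): mid-width, on the bed's front edge, 15 mm above the table, the height of the blade's middle when the gauge's handle rests on the table. x points into the bay, z up. In the open bay the gap stays above 8 mm and the blade goes in 100 mm, until the handle's shoulder meets the bed's front edge.
- bay_mid (a point): Mouth of the middle bay, 66 mm to the right of the left one; same axes and height. In the two tight bays, drawn at random and alike from outside, a hidden shoe 55 mm in from the mouth leaves only a 3 mm gap, and the blade stops dead there.
- bay_right (a point): Mouth of the right bay, 66 mm to the right of the middle one; same axes and height. See the other two.
- scrub_brush: Bystander: scrubbing brush, straw bristles down, beech back, 130 x 55 x 40 mm; origin under its centre.
- hedgehog: Bystander: hedgehog-shaped brush standing on a beech foot, about 105 mm wide and 105 mm high; origin under its foot.
- wax_tin: Bystander: flat red wax tin, 72 mm diameter, 35 mm high; origin under its centre.
- nail_brush: Bystander: nail brush, black bristles down, beech back, 95 x 45 x 40 mm; origin under its centre.
- oil_jar: Bystander: amber glass jar, 60 mm diameter, 90 mm high; origin under its centre.
- dish_brush: Bystander: dish brush, 200 mm long, lying.
Things that resemble listed ones, but are neither listed nor needed, are in the scene too. What is meant by the part that bears gauge_handle is not black, and is the larger of those in its own colour.

How it is judged:
By the outcome, as a careful person would: the job done as asked, in the order asked, and still so for the second after the job is handed in, with the robot touching nothing.
It also fails if it takes over 64 s, if anything falls off the work surface, if the arm or the gripper's body presses on something with over 40 N, if the wrist force passes 120 N, or if a joint passes its speed limit or range.

## Working session

There is one attempt and no reset: what is moved stays moved. The work goes in short steps, each a Python script; the robot and the scene stay as the last script left them, time stands still between calls to the robot, and variables do not carry over. Pictures are saved under pics/ and viewed, at most 10 in all, crops included, and the job is handed in when it is done.

```bash
ls; mkdir -p pics
cat > h.py <<'E'
import numpy as np, cv2
from plant import *
def cloud(name):
    c=get_calibration(name); im,d=get_image(name)
    K=np.array(c["intrinsics"]);T=np.array(c["world_from_camera"])
    v,u=np.mgrid[:d.shape[0],:d.shape[1]]
    P=np.stack([(u-K[0,2])/K[0,0]*d,(v-K[1,2])/K[1,1]*d,d],-1)@T[:3,:3].T+T[:3,3]
    P[d==0]=np.nan
    return im,P
E
python3 - <<'E'
from h import *
for n in("top","scene"):
    im,P=cloud(n); np.savez(n,im=im,P=P)
    cv2.imwrite(f"pics/{n}.png",cv2.resize(im[...,::-1],(800,600),interpolation=cv2.INTER_CUBIC))
    print(n,get_calibration(n)["world_from_camera"].round(3).tolist())
print(observe())
E
```

```text
pics
top [[0.007, -0.99, 0.143, 0.323], [-1.0, -0.01, -0.019, 0.013], [0.02, -0.142, -0.99, 1.35], [0.0, 0.0, 0.0, 1.0]]
scene [[0.693, 0.436, -0.574, 1.355], [0.72, -0.442, 0.534, -0.821], [-0.021, -0.784, -0.621, 1.006], [0.0, 0.0, 0.0, 1.0]]
{'time_s': 0.1, 'q': array([ 1.10888053e+00,  2.21130495e-01,  1.52751980e+00,  1.93597471e-05,
        1.39470021e+00, -1.26099697e-01]), 'joint_velocities': array([ 0.00029893, -0.00115879, -0.00358976,  0.00054226, -0.00138975,
        0.00151533]), 'joint_torque': array([ 1.05247575e-03, -4.98238742e+01, -3.90551627e+01, -1.51696404e-04,
        5.51256118e-03, -6.02353521e-05]), 'eef_pos': array([0.20571158, 0.58959099, 0.2303068 ]), 'tcp_rot': array([-3.13985115e+00, -2.39980961e-04,  2.80577294e+00]), 'ft_force': array([0.58511091, 0.1699436 , 0.64869035]), 'torque': array([-0.00320683, -0.05167592,  0.06154738]), 'grasp_force': 0.0, 'opening': 0.08552310943907973}
```

View pics/top.png

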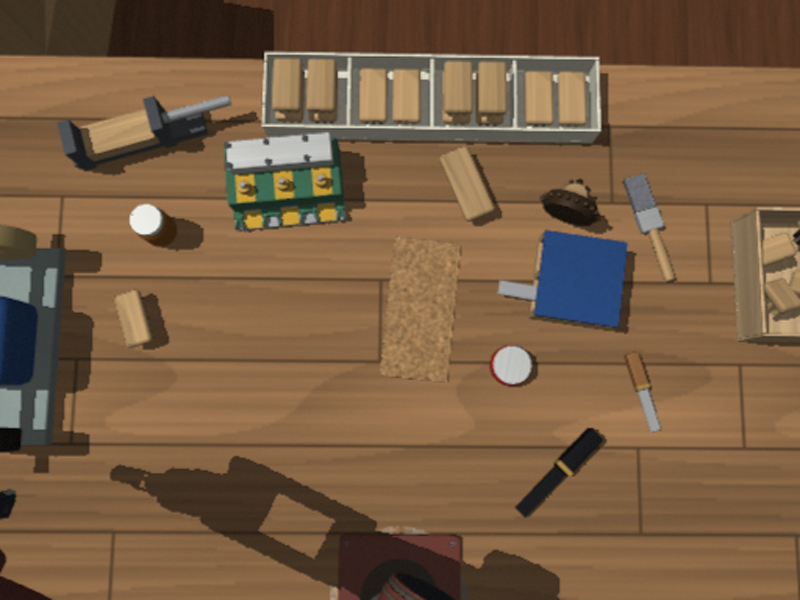

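View pics/scene.png

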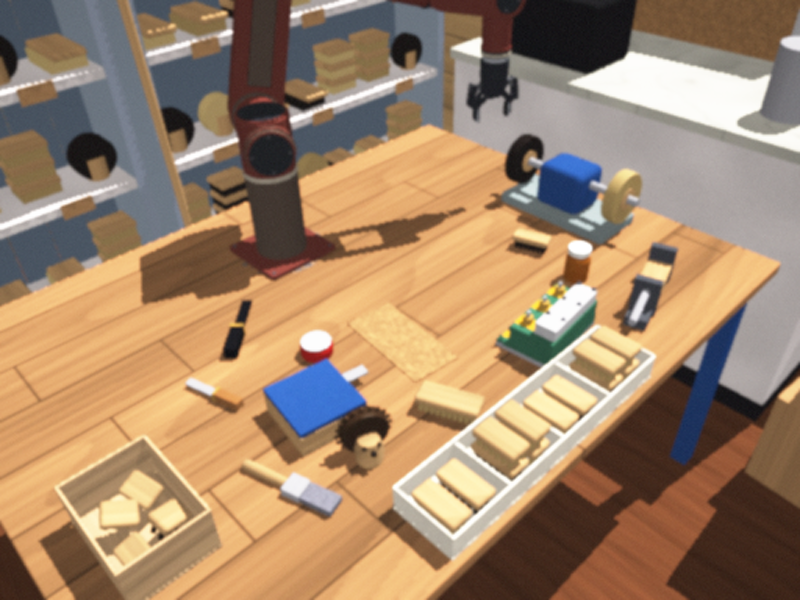

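The top view (800x600) shows the gauge blade at (515,290), sticking out to the left (+y) from the blue roof at (580,280). The mat is at (420,310), the bed at (285,180) with its mouths facing the robot at row ~220, and the tin at (512,365).

Run:
```python
from h import *
def rect(p): 
    (c,s,a)=cv2.minAreaRect((p[:,:2]*1000).astype(np.float32)); print("  rect",np.round(c,1),np.round(s,1),round(a,1))
for n in("top","scene"):
    f=np.load(n+".npz");im,P=f["im"],f["P"];hsv=cv2.cvtColor(im,cv2.COLOR_RGB2HSV);H,S,V=hsv[...,0],hsv[...,1],hsv[...,2]
    x,y,z=P[...,0],P[...,1],P[...,2]
    roof=(H>105)&(H<125)&(S>150)&(abs(z-.06)<.012)&(x>.2)&(x<.8)&(abs(y)<.6)
    print(n,"roof",roof.sum(),np.median(z[roof]));rect(P[roof])
    c=P[roof].mean(0)
    bl=(S<70)&(V>90)&(abs(y-c[1]-.1)<.06)&(abs(x-c[0])<.09)&(z>.012)&(z<.045)
    bl=cv2.morphologyEx(bl.astype(np.uint8),cv2.MORPH_OPEN,np.ones((2,2)))>0
    if bl.sum()>5: print("blade",bl.sum(),np.median(z[bl]));rect(P[bl])
    gr=(H>60)&(H<90)&(S>90)&(z>.005)&(z<.11)&(x>.3)&(x<.9)
    print("green",gr.sum());rect(P[gr])
    for lo,hi in((.005,.03),(.06,.075)):
        g=gr&(z>lo)&(z<hi); 
        if g.sum()>5: print(lo,g.sum(),np.median(z[g]));rect(P[g])
    ye=(H>18)&(H<30)&(S>170)&(z<.03)&(z>.003)&(x>.4)&(x<.9)&(abs(y-.23)<.15)
    k,lab,st,ce=cv2.connectedComponentsWithStats(ye.astype(np.uint8))
    for i in range(1,k):
        if st[i,4]>10: print("yel",st[i,4],np.median(P[lab==i],0).round(4),ce[i].round(1))
    # mat: fill the px in cork colour near expected
    print("mat z band")
    m=(z>.0)&(z<.012)&(x>.25)&(x<.7)&(abs(y+.03)<.12)&(H>10)&(H<22)
    q=(im.astype(int)[...,0]>170)&m
    q=cv2.morphologyEx(q.astype(np.uint8),cv2.MORPH_CLOSE,np.ones((5,5)))
    q=cv2.morphologyEx(q,cv2.MORPH_OPEN,np.ones((7,7)))
    k,lab,st,ce=cv2.connectedComponentsWithStats(q)
    if k>1:
        i=1+st[1:,4].argmax();print(st[i,4]);rect(P[lab==i])
    # top silver plate of bed
    si=(S<60)&(V>150)&(z>.085)&(z<.115)&(x>.4)&(abs(y-.25)<.2);
    if si.sum()>5:print("plate",si.sum(),np.median(z[si]));rect(P[si])
f=np.load("top.npz");im=f["im"]
a=cv2.resize(im[75:155,130:230,::-1],None,fx=6,fy=6,interpolation=cv2.INTER_CUBIC)
cv2.imwrite("pics/bed.png",a)
```

```text
top roof 2818 0.06162303960145721
  rect [ 540.7 -310.1] [144.5 148.4] 81.8
blade 212 nan
  rect [ 520.2 -203.9] [64.5 22.3] 76.3
green 1122
  rect [708.1 205.6] [128.2 195.2] 6.6
0.005 192 0.02150798903406881
  rect [658.5 200.6] [ 28.6 193.9] 6.6
0.06 724 0.0696490467535874
  rect [720.9 206.8] [103.6 194.3] 6.3
yel 87 [0.6628 0.1342 0.0122] [208.9 135.7]
yel 85 [0.6561 0.2011 0.0115] [185.2 138. ]
yel 86 [0.6496 0.2661 0.0116] [161.6 140.1]
mat z band
plate 1322 0.09935540353689654
  rect [702.8 262.8] [165.7 401.5] 41.9
scene roof 1653 0.057892064255857134
  rect [ 543.3 -310.9] [141.6 150.9] 82.1
blade 88 0.024675414705377374
  rect [ 528.2 -188.6] [56.7 27.6] 75.2
green 633
  rect [713.9 198.9] [130.4 193. ] 6.2
0.005 139 0.022832309637830228
  rect [756.3 177.2] [218.2 105.3] 60.0
0.06 162 0.06557552326926513
  rect [728.7 193.9] [100.4 179.9] 6.0
mat z band
2036
  rect [501.8 -47.6] [277.6 186.2] 11.4
plate 655 0.09627965525484872
  rect [718.9 282.3] [327.3 236. ] 88.4
```

View pics/bed.png

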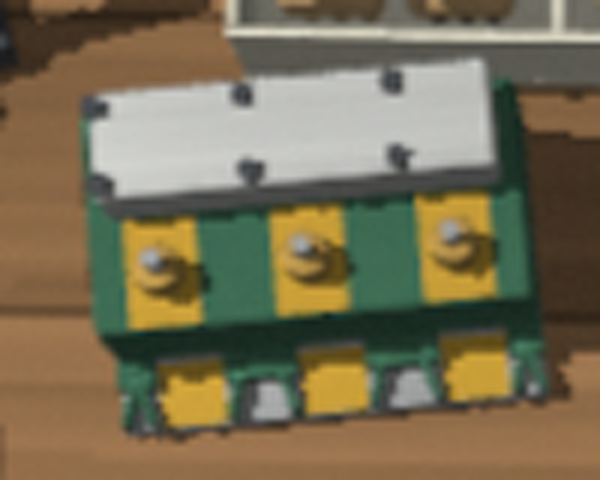

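The bed crop shows the three yellow entry floors at top-camera pixels (161,140), (185,138) and (209,136). Their 132 mm spread and the rack roof size match what was given. Next I'll go above the blade and take a closer look.

Run:
```python
from h import *
P=np.load("top.npz")["P"]
c=[]
for u,v in((397,237),(461,244),(447,381),(380,376)):
    r,q=int(v*.64),int(u*.64); p=np.nanmedian(P[r-1:r+2,q-1:q+2].reshape(-1,3),0); c.append(p)
c=np.array(c);print("mat",c.round(3).tolist(),c.mean(0),np.linalg.norm(c[0]-c[3]),np.linalg.norm(c[0]-c[1]))
gripper_to(.055)
movep([.520,-.205,.17],[np.pi,0,1.43])
im,Q=cloud("wrist");np.savez("w1",im=im,P=Q)
cv2.imwrite("pics/w1.png",im[...,::-1]); o=observe();print(o["time_s"],o["eef_pos"],o["tcp_rot"],get_calibration("wrist")["world_from_camera"].round(3).tolist())
x,y,z=Q[...,0],Q[...,1],Q[...,2];S=cv2.cvtColor(im,cv2.COLOR_RGB2HSV)[...,1]
m=(S<70)&(z>.02)&(z<.04)&(abs(x-.52)<.04)&(y>-.24)&(y<-.12)
m=cv2.morphologyEx(m.astype(np.uint8),cv2.MORPH_OPEN,np.ones((5,5)))>0
print(m.sum(),np.median(z[m]),cv2.minAreaRect((Q[m][:,:2]*1000).astype(np.float32)))
```

```text
mat [[0.624, 0.007, -0.001], [0.61, -0.108, 0.001], [0.366, -0.083, 0.0], [0.373, 0.035, 0.0]] [ 4.93495655e-01 -3.72027693e-02  1.21379696e-04] 0.2526277464147584 0.11647979358042057
3.5667 [ 0.52030541 -0.20433651  0.17003619] [ 3.14147118e+00 -1.03454258e-04  1.43113947e+00] [[0.99, -0.134, -0.04, 0.531], [-0.139, -0.948, -0.286, -0.131], [0.0, 0.289, -0.957, 0.314], [0.0, 0.0, 0.0, 1.0]]
1486 0.03041005270865238 ((523.4767456054688, -204.83447265625), (71.13082122802734, 23.9809627532959), 80.5428695678711)
```

View pics/w1.png

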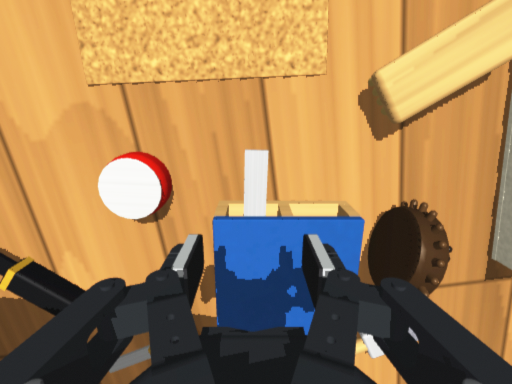

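The blade is clear in the wrist view, from tip (256,150) to the mouth (256,213), with nothing near it. The measured tip is about (0.528,-0.171) and the blade top is at 30 mm, which agrees with the rack geometry. Now I'll grasp it and draw it out.

Run:
```python
from h import *
d=np.array([.139,.990,0])
p=np.array([.5239,-.1986,.017])
move_l(p+[0,0,.04],feed=.2,rotation=[np.pi,0,1.42])
print(move_l(p,feed=.08,max_force=15))
gripper_to(0.0,f_grip=70)
o=observe();print(o["time_s"],o["opening"],o["grasp_force"],o["eef_pos"],o["ft_force"])
p=o["eef_pos"]
move_l(p+[0,0,.002],feed=.03)
print(move_l(p+d*.155+[0,0,.002],feed=.1,max_force=25))
o=observe();print(o["time_s"],o["opening"],o["grasp_force"],o["eef_pos"],o["ft_force"],o["torque"])
im,Q=cloud("wrist");np.savez("w2",im=im,P=Q);cv2.imwrite("pics/w2.png",im[...,::-1])
```

```text
False
5.325 0.021565973922450885 68.40124368667603 [ 0.52425435 -0.19878917  0.01747536] [0.44205517 0.21220188 0.39675   ]
False
7.275 0.021665866724527284 68.49962711334229 [ 0.5458035  -0.04585704  0.01948745] [-0.15104573 -0.59952891 -0.9861939 ] [ 0.09690363 -0.0648982   0.00847773]
```

View pics/w2.png

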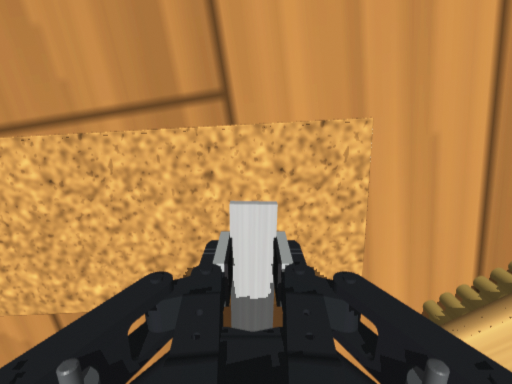

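The blade is held firmly, with its tip at (253,202), and the handle is out of the rack. Now I'll lift, turn and lay it on the mat.

Run:
```python
from h import *
p=observe()["eef_pos"]
move_l([p[0],p[1],.10],feed=.15)
movep([.560,-.0444,.09],[np.pi,0,-.11])
move_l([.560,-.0444,.025],feed=.12)
print(move_l([.560,-.0444,.0085],feed=.04,max_force=10))
o=observe();print(o["time_s"],o["eef_pos"],o["ft_force"])
gripper_to(.05)
move_l([.560,-.0444,.12],feed=.25)
move_l([.43,-.03,.15],feed=.25)
o=observe();print(o["time_s"],o["eef_pos"])
im,Q=cloud("wrist");np.savez("w3",im=im,P=Q);cv2.imwrite("pics/w3.png",im[...,::-1])
```

```text
False
10.6333 [ 0.55982889 -0.04438971  0.00848695] [-0.01406535 -0.6948189   0.88641996]
12.3 [ 0.43024943 -0.03006744  0.14934991]
```

View pics/w3.png

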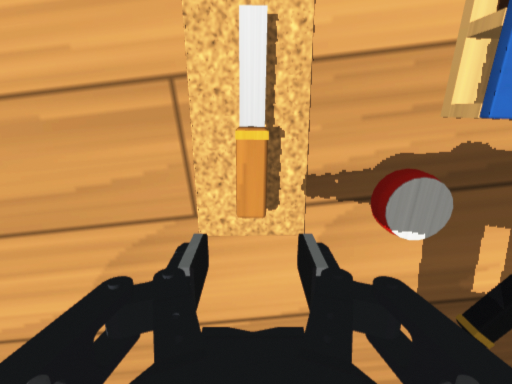

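The gauge lies flat on the mat: tip (254,5), shoulder about (252,128), handle rear (251,216). I'll measure it, then take it by the handle.

Run:
```python
from h import *
f=np.load("w3.npz");Q,im=f["P"],f["im"]
c=get_calibration("wrist");K=np.array(c["intrinsics"]);T=np.array(c["world_from_camera"])
def ray(u,v,h):
    d=T[:3,:3]@np.linalg.solve(K,[u,v,1.]);return T[:3,3]+d*(h-T[2,3])/d[2]
tip=ray(254,5,.0205);sh=ray(252.5,128,.033);re=ray(251,216,.033)
print(tip,sh,re,np.linalg.norm(sh-re),np.linalg.norm(tip[:2]-sh[:2]))
print("depth z",Q[170,251],Q[60,253])
ax=tip-re;ax[2]=0;L=np.linalg.norm(ax);ax/=L;yaw=np.arctan2(ax[1],ax[0]);ctr=tip-.145*ax;print(L,yaw,ctr)
g=ctr-.010*ax;g[2]=.013
assert abs(L-.19)<.012
move_l([g[0],g[1],.06],feed=.2,rotation=[np.pi,0,yaw])
print(move_l(g,feed=.08,max_force=15))
gripper_to(0,f_grip=70)
o=observe();print(o["time_s"],o["opening"],o["grasp_force"],o["eef_pos"],o["tcp_rot"],o["ft_force"])
move_l([g[0],g[1],.10],feed=.15)
# in front of middle bay, raised, looking at the bed
yb=.108;b=np.array([np.cos(yb),np.sin(yb)])
m=np.array([.644,.199])-.20*b
movep([*m,.12],[np.pi,0,yb])
im,Q=cloud("wrist");c=get_calibration("wrist");np.savez("w4",im=im,P=Q,K=c["intrinsics"],T=c["world_from_camera"]);cv2.imwrite("pics/w4.png",im[...,::-1])
o=observe();print(o["time_s"],o["eef_pos"],o["opening"])
```

```text
[ 0.58963798 -0.04879878  0.0205    ] [ 0.48906938 -0.03635697  0.033     ] [ 0.40367213 -0.02536842  0.033     ] 0.08610132572009147 0.10133528757674978
depth z [ 0.45012452 -0.03055967  0.03338437] [ 0.54678347 -0.04317634  0.02142771]
0.18743605827198145 -0.1253324251858941 [ 0.44577533 -0.03067312  0.0205    ]
False
14.0 0.028327297961373357 70.0159478187561 [ 0.43676007 -0.02961306  0.0139636 ] [ 3.14141555e+00 -1.78221800e-03 -1.25293378e-01] [-0.86712494  0.27289847  6.35308693]
15.625 [0.44482937 0.17620709 0.11916466] 0.028050742153761635
```

View pics/w4.png

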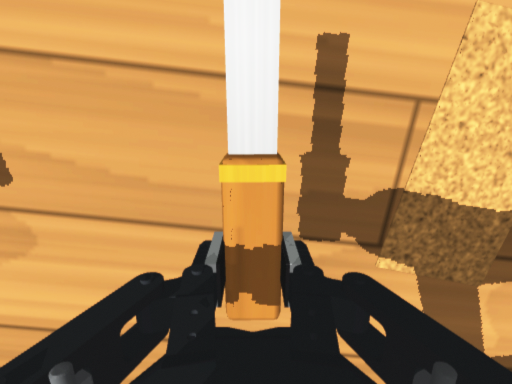

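The handle is held squarely, with the shoulder at (252,155). The bed is not in this view, so I'll take a raised view over its front edge to refine the bays.

Run:
```python
from h import *
f=np.load("w4.npz");Q=f["P"]
for v,u in((20,252),(80,252),(140,252),(190,252),(235,252)): print("hand",v,Q[v,u].round(4))
print([Q[80,u].round(4).tolist() for u in (230,275)],[Q[200,u].round(4).tolist() for u in (228,279)])
yb=.108;b=np.array([np.cos(yb),np.sin(yb)])
m=np.array([.644,.199])-.05*b
movep([*m,.21],[np.pi,0,yb])
o=observe();print(o["time_s"],o["eef_pos"],o["tcp_rot"],o["ft_force"])
im,P=cloud("wrist");np.savez("w5",im=im,P=P);cv2.imwrite("pics/w5.png",im[...,::-1])
H,S,V=cv2.split(cv2.cvtColor(im,cv2.COLOR_RGB2HSV));z=P[...,2]
ye=(H>18)&(H<30)&(S>170)&(z<.03)&(z>.003)
k,lab,st,ce=cv2.connectedComponentsWithStats(ye.astype(np.uint8))
for i in range(1,k):
    if st[i,4]>60:
        r=cv2.minAreaRect((P[lab==i][:,:2]*1000).astype(np.float32));print("yel",st[i,4],np.median(P[lab==i],0).round(4),ce[i].round(1),r)
```

```text
hand 20 [0.5554 0.1891 0.1259]
hand 80 [0.5314 0.1865 0.1261]
hand 140 [0.5046 0.1836 0.1264]
hand 190 [0.4833 0.1813 0.1394]
hand 235 [0.4606 0.1789 0.1392]
[[0.5304, 0.1965, 0.1256], [0.5325, 0.1761, 0.1273]] [[0.4772, 0.1919, 0.1392], [0.4797, 0.1682, 0.139]]
16.3583 [0.5932165  0.19228772 0.2084858 ] [3.14133127e+00 2.99186962e-03 1.06256837e-01] [-0.22790771 -0.65245966 -1.70290141]
yel 644 [0.649  0.2681 0.0125] [193.9 119.5] ((648.7623901367188, 267.364501953125), (28.643320083618164, 30.98100471496582), 6.05969762802124)
yel 664 [0.6635 0.1371 0.0124] [305.4 118.9] ((663.173095703125, 136.86093139648438), (29.821733474731445, 29.7028751373291), 6.09466028213501)
```

View pics/w5.png

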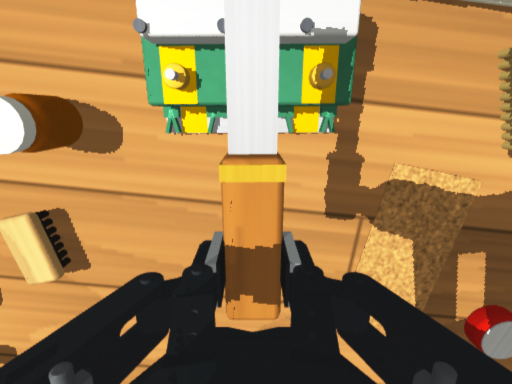

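The view shows the left and right yellow floors at (194,120) and (305,119), with the middle one under the blade. Together with the bed yaw of 0.107 they give the middle mouth at about (0.641,0.2005). Now I'll feel the bays, middle one first.

```bash
cat > feel.py <<'E'
from h import *
import sys
yb=.107;b=np.array([np.cos(yb),np.sin(yb)]);l=np.array([-b[1],b[0]])
M=np.array([.656,.2022])-.015*b      # middle mouth
TIP=.154; R=[np.pi,0,yb]
def at(k,depth,z): # k: +1 left,0 mid,-1 right
    return np.array([*(M+k*.066*l+(depth-TIP)*b-.0008*l),z])
def depth(): return (observe()["eef_pos"][:2]-M)@b+TIP
def feel(k,z):
    hit=move_l(at(k,.104,z),feed=.06,max_force=8)
    o=observe();d=depth();print("bay",k,"hit",hit,"depth",d.round(4),"lat",((o["eef_pos"][:2]-M)@l-k*.066).round(4),"z",o["eef_pos"][2].round(4),"F",o["ft_force"].round(1),"t",o["time_s"],flush=True)
    return hit,d
E
python3 - <<'E'
from feel import *
move_l(at(0,-.03,.21),feed=.25,rotation=R)
move_l(at(0,-.03,.025),feed=.2)
print(move_l(at(0,-.03,.007),feed=.02,max_force=4))
o=observe();z0=o["eef_pos"][2];print("contact z",z0,o["ft_force"])
z=z0+.001
move_l(at(0,-.03,z),feed=.03)
e=z-observe()["eef_pos"][2];print("err",e);z+=e;open("z.txt","w").write(str(z))
move_l(at(0,-.03,z),feed=.03)
hit,d=feel(0,z)
if d<.08: move_l(at(0,-.03,z),feed=.12); print("back",observe()["eef_pos"],observe()["ft_force"])
E
```

```text
True
contact z 0.010998629493184961 [-1.11339498 -0.69440281  4.73847467]
err 0.00019947769002631385
bay 0 hit True depth 0.0549 lat -0.001 z 0.0113 F [-0.9  0.9  3. ] t 20.75
back [0.4589419  0.18024338 0.01248577] [ 0.733264    0.72095128 -0.64273304]
```

The middle bay stopped at 55 mm, right at the hidden shoe, so it is tight. Next is the left bay, then the right if needed.

Run:
```python
from feel import *
z=float(open("z.txt").read())
for k in(1,-1):
    move_l(at(k,-.03,z+.001),feed=.12); move_l(at(k,-.03,z),feed=.05)
    hit,d=feel(k,z)
    if d>.08: print("OPEN",k); break
    if d<.045: print("odd"); break
    move_l(at(k,-.03,z),feed=.12)
im,_=get_image("wrist");cv2.imwrite("pics/w6.png",im[...,::-1])
```

```text
bay 1 hit True depth 0.0549 lat -0.0011 z 0.0114 F [-1.3 -1.   4.4] t 23.9333
bay -1 hit True depth 0.1004 lat -0.0008 z 0.0116 F [-1.   0.   3.6] t 28.3333
OPEN -1
```

View pics/w6.png

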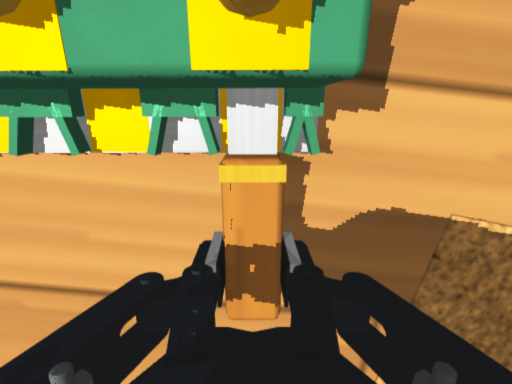

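The right bay is open: the blade went in 100 mm and the shoulder at (252,155) meets the bed edge at row ~154. I'll seat it with a light push, lower, release and back off.

Run:
```python
from feel import *
z=float(open("z.txt").read())
d=depth()
move_l(at(-1,d,z-.0008),feed=.02)
print(move_l(at(-1,.106,z-.0008),feed=.03,max_force=10),depth())
move_l(at(-1,depth(),z-.0008),feed=.02)
gripper_to(.05)
p=observe()["eef_pos"]
move_l([p[0],p[1],.06],feed=.1)
move_l([*(p[:2]-.05*b),.16],feed=.2)
hold(.3)
o=observe();print(o["time_s"],o["eef_pos"],o["ft_force"],o["opening"])
im,_=get_image("wrist");cv2.imwrite("pics/w7.png",im[...,::-1])
```

```text
True 0.10044748110222951
31.075 [0.54456551 0.12304486 0.15869648] [ 0.03126164 -0.51873078  0.57278051] 0.05001734921315344
```

View pics/w7.png

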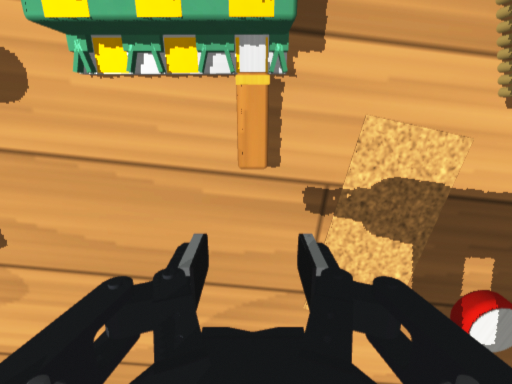

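The gauge lies in the right bay with its shoulder at the bed's front edge (252,74). The gripper is clear of it.

```bash
python3 -c "
from plant import job_done
print(job_done())"
```

```text
the job is handed in; nothing more can be done
None
```

The job is handed in: the left and middle bays jammed at 55 mm, and the gauge now lies released in the right bay, its blade 100 mm in with the shoulder against the bed's front edge, at about 31 s of the 64 s allowed.

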